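# Isolate the lamp supply, then hold the lamp house on its spring contact plate

## Task

Turn the isolator handle on the microscope lamp's supply box to off, and only then set the lamp house flat on the aluminium foot, lens end away from the spring contact plate, and push its rear face squarely and centrally against that plate until the plate has gone in about half of its 24 mm travel. Keep the plate from hitting the end of its travel, and leave everything else on the desk where it is. Finish while still holding the lamp house pressed there with a steady push of about 10 N, so that I can drive the screws: do not let go.

Things in the scene. Friction and masses are not known exactly. Their poses are not given: they have to be found in the camera images.
- supply: grey painted supply box, fixed to the desk, 170 (x) x 140 (y) x 75 mm high; origin at the centre of its underside; its front (-x, with vent slots) roughly faces the robot. The black isolator handle is on the middle of its top
- handle (a joint): isolator handle, rad, upright axis in the middle of the box's top: 0 = on (pointer to the box's front, -x), as at the start, 1.57 = off (pointer across the box, to its -y side). On to off: a quarter turn anticlockwise seen from above. Stops at both ends; an over-centre spring (about 0.1 Nm at the ends) snaps it to the nearer end
- handle_axis (a point): point on the handle's axis, level with the handle's top, 109 mm above the desk. The handle is a black bar 14 mm wide, 26 mm high (83 to 109 mm above the desk, on a hub), reaching 30 mm from the axis at its tail and 50 mm at its pointer, whose last 16 mm narrow to 8 mm. The point turns with the handle: its -x lies along the pointer
- handle_pointer (a point): tip of the handle's pointer, 50 mm from the axis, at the height of the handle's top
- foot: illuminator foot, fixed to the desk: aluminium base plate 240 (x) x 120 (y) x 10 mm thick, with a grey upright block (28 x 90 mm, top 65 mm above the desk) near its far (+x) end and a sprung steel contact plate in front of that. Origin at the centre of its underside; the lamp house is pushed along its +x; from x = -120 mm to the contact plate it is bare
- plate (a joint): how far the sprung contact plate is pushed in, m: 0 = at rest, 0.024 = end of travel. Spring about 750 N/m with 1.5 N preload: 10.5 N at 12 mm
- plate_face (a point): centre of the contact plate's face, at rest 35 mm in +x from the foot's origin and 33 mm above the desk; moves with the plate. The plate is an upright steel plate 72 mm wide (y), 42 mm high, 8 mm thick, its face looking to the foot's -x, standing 2 mm clear of the base plate
- lamp: lamp house, loose on the desk: plain aluminium block 60 (x) x 44 (y) x 40 mm high, about 0.3 kg, slots on top, a black lens barrel (32 mm diameter, 14 mm long, axis 22 mm up) standing out at its -x end; rear (+x) face flat with two small brass contacts. Origin at the centre of the block's underside. At the start it is upright, lens end roughly towards the robot
- lamp_rear (a point): centre of the lamp house's rear face, 30 mm in +x from its origin, 23 mm above its underside
- screwdriver: screwdriver 190 mm long lying on the desk, bystander; origin near its middle, on its underside
- dish: steel screw dish, 64 mm across, 22 mm high, bystander; origin at the centre of its underside
- mailer: white slide mailer 30 x 85 x 16 mm high, bystander; origin at the centre of its underside
- slidebox: grey slide box 90 x 170 x 34 mm high, bystander; origin at the centre of its underside
- oil: small amber bottle 40 mm across, 75 mm high, bystander; origin at the centre of its underside
- jar: specimen jar 60 mm across, 70 mm high, bystander; origin at the centre of its underside
- calculator: grey calculator 140 x 85 x 24 mm high, bystander; origin at the centre of its underside
Not all that is in view belongs to the job. What is shaped like the lamp but blue or purple is not meant.

How it is judged:
By the outcome, as a careful person would: the job done as asked, in the order asked, and still so for the second after the job is handed in, while the arm keeps its last pose, push and grip.
It also fails if it takes over 58 s, if anything falls off the work surface, if the arm or the gripper's body presses on something with over 40 N, if the wrist force passes 120 N, or if a joint passes its speed limit or range.

## Robot

A 6-joint arm with a two-finger parallel gripper is mounted at the origin on the work surface. World frame = base frame: x ahead of the robot, y to its left, z up, the work surface at z = 0. Lengths are in m, angles in rad, forces in N, time in s.
With the tool pointing down it reaches from about 0.15 to 0.775 m from the base axis. Payload 6.1 kg.
Tool frame: the origin (TCP) lies between the finger pads; the fingertips stand 22 mm ahead of it and the grasp point (between the pads) lies 3 mm ahead of it (nose_length is the z of the fingertips in the tool frame, in m); z points along the fingers, y is the line along which they close (so a half turn about z gives the same grasp; the last joint's range is limited). The gripper opens to 85 mm and grips with 20 to 120 N. Pads are 22 mm wide; open, the fingers measure 114 mm over their backs; the gripper's body (76 mm by 85 mm) begins 54 mm behind the grasp point. The pads swing forward as they close: fully open they stand 13 mm farther back than shut.
Start: joints at [-1.151, 0.126, -0.04, 1.405, 0, 1.571], TCP at [0.214, -0.479, 0.253] pointing down, gripper open.
Joint ranges: [-2.72, 2.72], [-0.95, 1.95], [-1.27, 1.35], [-1.78, 2.02], [-1.46, 1.47], [-3.14, 3.14]. Speed limits (rad/s): [2.39, 2.39, 3.01, 3.14, 3.14, 3.14].

## Interface

Orientations are given as a 3x3 rotation matrix whose columns are the frame's x, y, z axes.
In Python, from plant import * gives the robot as it stands. The module is installed in compiled form; this text tells all that it offers.
- The arm moves only by the tool play_rows, never from a script. Its argument "commands" is a list of rows, each a list of 2 entries, a list of its own where there are three numbers: the shift along the tool's x, y, z each as a share of 150 mm, from -1 to 1, then the turn, a rotation vector about the tool's x, y, z each as a share of pi rad, from -1 to 1. A call has 1 to 10 rows; each row is the pose to reach, as a shift and turn from the pose commanded when the call began, along the tool's axes at that moment, turning the shorter way round; what a row does not reach only later rows make up. A row lasts 1/10 s, in which the tool goes at most 50 mm and 8.59 degrees, less where a joint would pass 70% of its speed; a pose out of reach is approached as far as the arm can. A call with a number of a shift or a turn outside -1 to 1 is refused whole. A call with a gripper value outside its range is refused whole. "grip" is the opening, from -1 (shut) to 1 (fully open), set as the call begins (left out, the last holds). The fingers move at their own pace and stop on an object; "squeeze" is the grip in N (left out, the last holds). Time passes only in rows, so rows that repeat a pose let the fingers close. It gives the time, the measured TCP pose, the force, the opening and the grip force at its end, in the units of the state.
- observe(): the state, without advancing time (a new reading comes with each control period).
- get_image(name): name is "scene" or "top" or "wrist"; returns the picture (420x560x3 uint8, red, green, blue); there is no depth.
- calibration(name): a dict with "intrinsics" (3x3 intrinsics, pixels), "k1" (the pictures are not rectified: a ray, as slopes to the right and down, at radius r is drawn at 1 + k1 r^2 times it, then the intrinsics apply), "extrinsics" (4x4, takes a point from camera to world coordinates); the wrist camera has in their place "T_tool_cam" (4x4, takes a point from camera to tool coordinates, whose origin is the TCP and whose axes are the flange's). Camera axes: x right, y up, looking along -z (the intrinsics and any distortion apply to the point x, -y, -z); pixel columns grow to the right and rows downward; lengths in m; the calibration is good to about 2 mm. A picture is of the moment at which its call begins: read the wrist's pose just before it. calibration takes no time and is no camera call.
- hand_in(): hands the job in; it is judged then, once.
The state is a dict: "clock": time; "q": joint angles; "joint_vel": joint speeds; "effort": joint torques, N m; "eef_pos": TCP position; "orientation": TCP orientation; "force": force on the tool from outside, world axes, zero at the start; "moment": the same for the moment, N m; "width": opening from 0.0 (shut) to 1.0 (fully open); "finger_force": force on a finger pad.
Only numpy, scipy, OpenCV 4.12 (cv2) and the standard library are available. Lean on these libraries where they do the work, as an engineer would, in place of code of your own. Each camera call takes 0.05 s, during which the arm holds its last target. There are 200 camera calls.

## Working session

There is one attempt and no reset: what is moved stays moved. The work goes in short steps, Python scripts to look and compute and a tool call to move; the robot and the scene stay as the last step left them, time stands still between calls to the robot, and variables do not carry over. Pictures are saved under pics/ and viewed, at most 10 in all, crops included, and the job is handed in when it is done.

Besides the shell and the picture viewer there is one more tool, called after "Call:" by a JSON object that holds its "name" and its "arguments", one argument or row to a line. play_rows: Moves the arm, as the interface text tells. Its arguments: {"type":"object","properties":{"commands":{"type":"array"},"grip":{"type":"number"},"squeeze":{"type":"number"}},"required":["commands"]}

```bash
mkdir -p pics; python3 - <<'E'
from plant import *
import cv2
s=observe();print({k:s[k] for k in('clock','eef_pos','orientation','width','force')})
for n in('scene','top'):
    im=get_image(n);cv2.imwrite(f'pics/{n}0.png',cv2.resize(im[:,:,::-1],(800,600),interpolation=cv2.INTER_CUBIC));cv2.imwrite(f'pics/raw_{n}0.png',im[:,:,::-1])
    print(n,calibration(n))
print(calibration('wrist'))
E
```

```text
{'clock': 0.0, 'eef_pos': array([ 0.21383574, -0.47907812,  0.25253251]), 'orientation': array([[ 9.13169118e-01,  4.07580370e-01, -6.35847448e-04],
       [ 4.07580866e-01, -9.13168016e-01,  1.41864621e-03],
       [-2.42320427e-06, -1.55462316e-03, -9.99998792e-01]]), 'width': 1.0017100268879826, 'force': array([ 0.10549364,  0.191586  , -0.81811694])}
scene {'intrinsics': array([[443.98126166,   0.        , 273.03783701],
       [  0.        , 443.98126166, 205.9366398 ],
       [  0.        ,   0.        ,   1.        ]]), 'k1': -0.02215516285409131, 'extrinsics': array([[ 0.86884056, -0.31142623,  0.38487632,  1.11935617],
       [ 0.4948649 ,  0.56981607, -0.65606278, -0.96105162],
       [-0.01499355,  0.76047574,  0.64919323,  1.03374965],
       [ 0.        ,  0.        ,  0.        ,  1.        ]])}
top {'intrinsics': array([[464.76932525,   0.        , 285.81372332],
       [  0.        , 464.76932525, 212.10283986],
       [  0.        ,   0.        ,   1.        ]]), 'k1': -0.15362749228168926, 'extrinsics': array([[-4.47010329e-04,  9.87518127e-01, -1.57504756e-01,
         3.01238293e-01],
       [-9.99952381e-01,  1.09405068e-03,  9.69738286e-03,
        -7.11912649e-03],
       [ 9.74865955e-03,  1.57501590e-01,  9.87470614e-01,
         1.74109941e+00],
       [ 0.00000000e+00,  0.00000000e+00,  0.00000000e+00,
         1.00000000e+00]])}
{'intrinsics': array([[325.94091506,   0.        , 281.82659453],
       [  0.        , 325.94091506, 208.64049501],
       [  0.        ,   0.        ,   1.        ]]), 'k1': -0.04114408713515683, 'T_tool_cam': array([[ 4.64287281e-04,  9.45314467e-01,  3.26159996e-01,
         8.30971693e-02],
       [ 9.99999782e-01, -2.85796856e-04, -5.95165807e-04,
        -8.52760347e-04],
       [-4.69403346e-04,  3.26160201e-01, -9.45314394e-01,
        -1.20747143e-01],
       [ 0.00000000e+00,  0.00000000e+00,  0.00000000e+00,
         1.00000000e+00]])}
```

View pics/scene0.png

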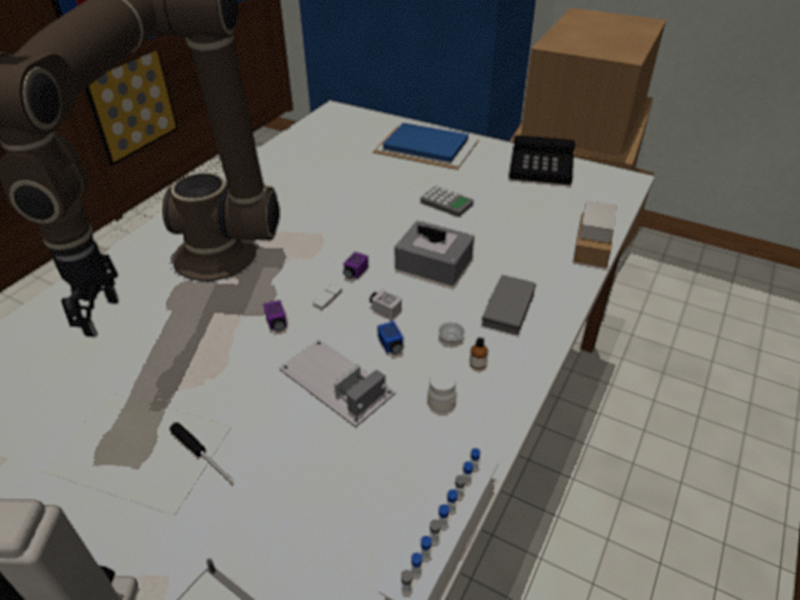

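View pics/top0.png

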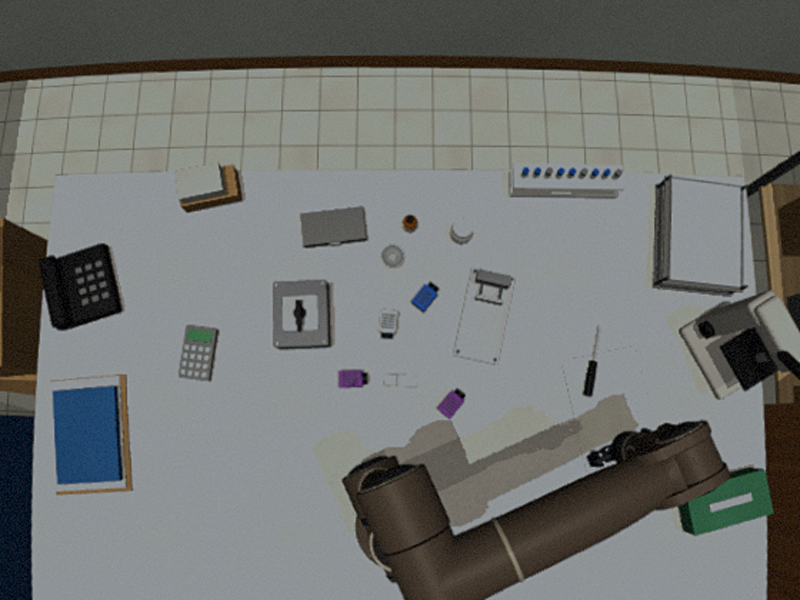

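Top view shows four lamp-shaped blocks: the plain aluminium one at (388,323), blue at (425,297), and purple at (352,379) and (451,403). I choose the aluminium one. The handle is at (300,315) and the foot at (485,315). Next I take close crops.

```bash
cat > h.py <<'E'
import numpy as np, cv2
from plant import *
def ray(name,px,pose=None):
    c=calibration(name);K=c['intrinsics'];k=c['k1']
    if name=='wrist':
        T=np.eye(4);T[:3,:3]=pose[1];T[:3,3]=pose[0];E=T@c['T_tool_cam']
    else:E=c['extrinsics']
    p=cv2.undistortPoints(np.array([[px]],float),K,np.array([k,0,0,0,0.]))[0,0]
    d=E[:3,:3]@np.array([p[0],-p[1],-1]);return E[:3,3],d/np.linalg.norm(d)
def atz(name,px,z,pose=None):
    o,d=ray(name,px,pose);return o+d*(z-o[2])/d[2]
def tri(*rays):
    A=0;b=0
    for o,d in rays:
        P=np.eye(3)-np.outer(d,d);A=A+P;b=b+P@o
    x=np.linalg.solve(A,b);return x,[np.linalg.norm(np.cross(x-o,d)) for o,d in rays]
def crop(src,x,y,w,h,s,out):
    im=cv2.imread(src)[y:y+h,x:x+w];cv2.imwrite(out,cv2.resize(im,None,fx=s,fy=s,interpolation=cv2.INTER_CUBIC))
E
python3 -c "
from h import *
crop('pics/raw_top0.png',180,180,190,90,4.2,'pics/ct.png')
crop('pics/raw_scene0.png',185,145,160,150,4,'pics/cs.png')"
```

```text
(no output)
```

View pics/ct.png

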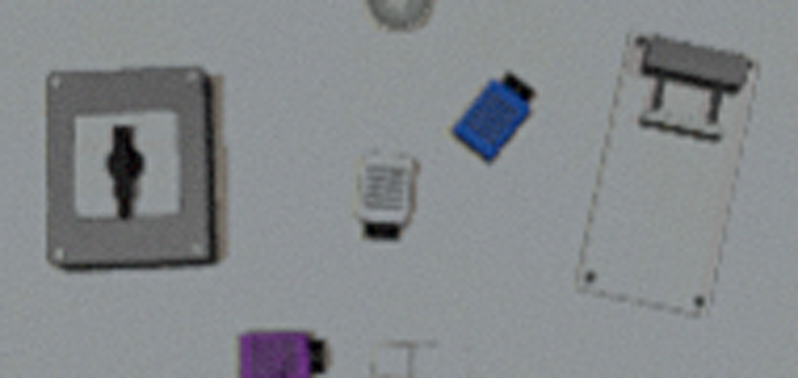

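View pics/cs.png

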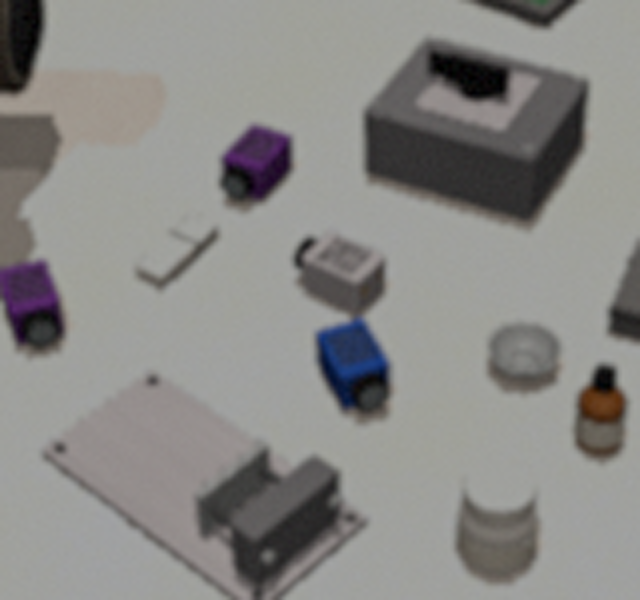

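```bash
cat >> h.py <<'E'
T=lambda u,v:(180+u/4.2,180+v/4.2)
S=lambda u,v:(185+u/4,145+v/4)
E
python3 - <<'E'
from h import *
np.set_printoptions(precision=4,suppress=True)
def t(n,a,b):
    print(n,*tri(ray('top',T(*a)),ray('scene',S(*b))))
t('box corner FR-top(-x,-y)',(212,262),(530,155)) 
t('hub',(125,163),(472,75))
t('tip',(125,217),(431,52))
t('tail',(124,127),(508,70))
t('lamp rear-left top',(360,155),(345,238))
t('lamp rear-right',(413,156),(386,263))
t('lamp front-right',(410,224),(350,286))
t('foot -x-y',(705,317),(44,455)) 
t('foot -x+y',(578,290),(152,375))
t('foot hole -x+y',(590,277),(152,380))
t('foot hole -x-y',(699,301),(60,448))
print('plan')
for n,p,z in [('boxc',(50,70),.075),('boxc',(208,68),.075),('boxc',(212,262),.075),('boxc',(50,266),.075),('tip',(125,217),.109),('tail',(124,127),.109),('hub',(125,163),.109),
 ('lamp',(360,155),.04),('lamp',(413,158),.04),('lamp',(411,224),.04),('lamp',(359,219),.04),('lens',(381,240),.022),
 ('foot',(630,33),.01),('foot',(760,63),.01),('foot',(705,317),.01),('foot',(578,290),.01),('plate',(640,122),.054),('plate',(720,137),.054)]:
    print(n,atz('top',T(*p),z))
E
```

```text
box corner FR-top(-x,-y) [0.5311 0.2219 0.0049] [np.float64(0.07760720243870574), np.float64(0.07760720243870577)]
hub [0.5396 0.2501 0.0924] [np.float64(0.0001669102306321017), np.float64(0.00016691023063226352)]
tip [0.4944 0.249  0.103 ] [np.float64(0.0030820578143338005), np.float64(0.0030820578143337164)]
tail [0.5713 0.2514 0.1068] [np.float64(0.0035000085208885577), np.float64(0.003500008520888692)]
lamp rear-left top [0.5406 0.0414 0.0559] [np.float64(0.014274711907593579), np.float64(0.014274711907593418)]
lamp rear-right [0.564  0.0122 0.0526] [np.float64(0.014743313806112993), np.float64(0.01474331380611288)]
lamp front-right [ 0.516   0.0194 -0.0007] [np.float64(0.021908112083621693), np.float64(0.021908112083621516)]
foot -x-y [ 0.4161 -0.2561 -0.003 ] [np.float64(0.0023832295703663108), np.float64(0.002383229570366459)]
foot -x+y [ 0.4409 -0.1419 -0.0014] [np.float64(0.0028113549857267644), np.float64(0.002811354985726878)]
foot hole -x+y [ 0.4508 -0.1528  0.0073] [np.float64(0.0015789200904507367), np.float64(0.0015789200904506165)]
foot hole -x-y [ 0.4294 -0.25    0.0063] [np.float64(0.0018403872996639126), np.float64(0.0018403872996639726)]
plan
boxc [0.6239 0.3208 0.075 ]
boxc [0.6257 0.1822 0.075 ]
boxc [0.4564 0.1757 0.075 ]
boxc [0.4524 0.3156 0.075 ]
tip [0.4911 0.2463 0.109 ]
tail [0.568 0.249 0.109]
hub [0.5371 0.2474 0.109 ]
lamp [0.5545 0.0506 0.04  ]
lamp [0.5519 0.0039 0.04  ]
lamp [0.4934 0.0055 0.04  ]
lamp [0.4978 0.0511 0.04  ]
lens [0.4812 0.0321 0.022 ]
foot [ 0.6712 -0.1927  0.01  ]
foot [ 0.6438 -0.3109  0.01  ]
foot [ 0.4135 -0.2559  0.01  ]
foot [ 0.4378 -0.1428  0.01  ]
plate [ 0.5819 -0.1955  0.054 ]
plate [ 0.5687 -0.2659  0.054 ]
```

Call:
{"name": "play_rows", "arguments": {
  "commands": [
    [[1,-0.37,0],[0,0,0]],
    [[1,-0.37,0],[0,0,0]],
    [[1,-0.37,0],[0,0,0]],
    [[1,-0.37,0],[0,0,0]]
  ]
}}

```text
clock: 0.5
eef_pos: [0.3306, -0.3645, 0.2531]
orientation: [[0.911, 0.412, 0.0], [0.412, -0.911, 0.001], [0.001, -0.001, -1.0]]
force: [-0.2, 0.6, -0.3]
width: 1.003
finger_force: 0.0
```

Call:
{"name": "play_rows", "arguments": {
  "commands": [
    [[1,-0.37,0],[0,0,0.2]],
    [[1,-0.37,0],[0,0,0.2]],
    [[1,-0.37,0],[0,0,0.2]],
    [[1,-0.37,0],[0,0,0.2]],
    [[1,-0.37,0],[0,0,0.2]]
  ]
}}

```text
clock: 1.0
eef_pos: [0.4445, -0.2538, 0.2526]
orientation: [[0.978, -0.208, -0.0], [-0.208, -0.978, 0.001], [-0.001, -0.001, -1.0]]
force: [1.1, 0.2, 0.4]
width: 0.997
finger_force: 0.0
```

Call:
{"name": "play_rows", "arguments": {
  "commands": [
    [[0.67,-0.25,0.3],[0,0,0]],
    [[0.67,-0.25,0.3],[0,0,0]],
    [[0.67,-0.25,0.3],[0,0,0]],
    [[0.67,-0.25,0.3],[0,0,0]]
  ]
}}

```text
clock: 1.4
eef_pos: [0.5494, -0.2395, 0.2057]
orientation: [[0.979, -0.206, -0.004], [-0.206, -0.979, 0.001], [-0.004, -0.001, -1.0]]
force: [0.2, -0.1, -0.4]
width: 1.004
finger_force: 0.0
```

```bash
cat >> h.py <<'E'
def snap(n):
    s=observe();im=get_image('wrist')[:,:,::-1]
    np.savez(f'pics/{n}.npz',p=s['eef_pos'],R=s['orientation']);cv2.imwrite(f'pics/raw_{n}.png',im)
    cv2.imwrite(f'pics/{n}.png',cv2.resize(im,(800,600),interpolation=cv2.INTER_CUBIC))
    print(n,s['clock'],s['eef_pos'],s['q'],s['joint_vel'].max(),s['force'])
def pose(n):
    z=np.load(f'pics/{n}.npz');return z['p'],z['R']
def go(target,yaw_deg):
    "shares for tool pointing down with tool x at yaw"
    s=observe();R=s['orientation'];a=np.radians(yaw_deg);c,q=np.cos(a),np.sin(a)
    Rt=np.array([[c,q,0],[q,-c,0],[0,0,-1]])
    print('shift',np.round(R.T@(np.array(target)-s['eef_pos'])/.15,3),'turn',np.round(cv2.Rodrigues(R.T@Rt)[0].ravel()/np.pi,4))
E
python3 -c "
from h import *
snap('w1');go((.5,.08,.22),-12.6)"
```

```text
w1 1.4 [ 0.54943267 -0.23945425  0.2056772 ] [-4.10916979e-01  2.73690362e-01  3.83263497e-02  1.33950866e+00
 -1.82453800e-04  2.93768663e+00] 0.033377382911375764 [ 0.21078304 -0.10523016 -0.4215754 ]
shift [-0.756 -2.02  -0.084] turn [-0.      0.001   0.0038]
```

View pics/w1.png

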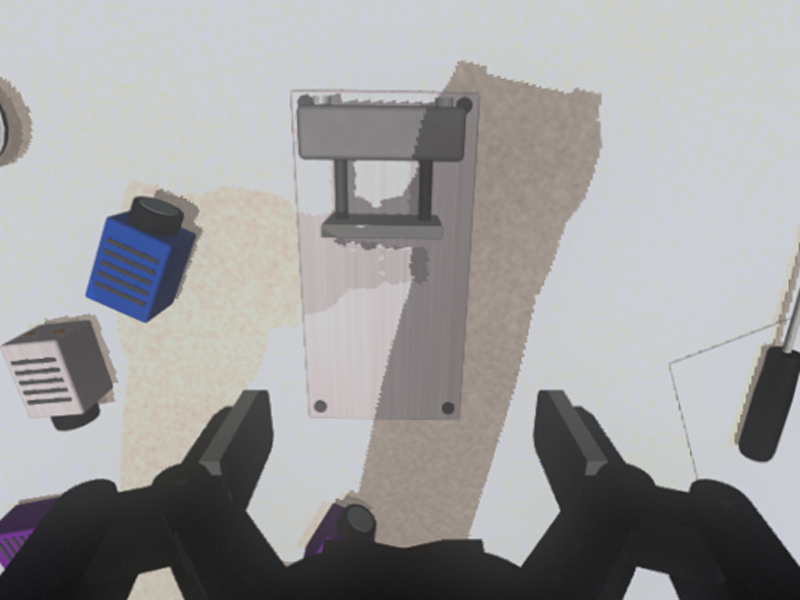

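w1 shows the foot with corners near (291,91), (479,94), (461,419) and (309,416). The plate's front top edge runs (322,237)-(442,239), the lamp is at left (50,365), and blue is at (145,260).

```bash
python3 - <<'E'
from h import *
np.set_printoptions(precision=4,suppress=True)
P=pose('w1')
w=lambda u,v,z:atz('wrist',(u*.7,v*.7),z,P)
for (u,v),t in zip([(291,91),(479,94),(461,419),(309,416)],[(630,33),(760,63),(705,317),(578,290)]):
    print('foot',w(u,v,.01),tri(ray('wrist',(u*.7,v*.7),P),ray('top',T(*t))))
c=np.mean([w(u,v,.01) for u,v in[(291,91),(479,94),(461,419),(309,416)]],0)
a=w(291,91,.01)-w(309,416,.01);b=w(479,94,.01)-w(461,419,.01)
print('c',c,[np.degrees(np.arctan2(k[1],k[0])) for k in(a,b)])
l=w(322,237,.054);r=w(442,239,.054);d=l-r
print('plate',(l+r)/2,np.linalg.norm(d),np.degrees(np.arctan2(-d[0],d[1])),tri(ray('wrist',(322*.7,237*.7),P),ray('top',T(640,122))))
l=w(320,406,.01);r=w(448,408,.01);d=l-r;print('holes',np.degrees(np.arctan2(-d[0],d[1])))
q=[(45,326),(3,341),(36,418),(75,406)]
# lamp top corners: rear-left(+x+y)? print
for p in [(3,342),(58,329),(75,407),(37,418)]:print('lamp',w(*p,.04))
go((.49,.2,.25),160)
E
```

```text
foot [ 0.6721 -0.1935  0.01  ] (array([ 0.6722, -0.193 ,  0.0068]), [np.float64(0.0003550916326707732), np.float64(0.0003550916326706613)])
foot [ 0.646  -0.3087  0.01  ] (array([ 0.6467, -0.3123, -0.0044]), [np.float64(0.0011712719545882882), np.float64(0.001171271954588202)])
foot [ 0.4139 -0.2584  0.01  ] (array([ 0.4134, -0.2572,  0.0088]), [np.float64(0.0011759200485517568), np.float64(0.0011759200485517466)])
foot [ 0.4412 -0.1409  0.01  ] (array([ 0.4389, -0.1415,  0.0078]), [np.float64(0.001713143398138126), np.float64(0.0017131433981380584)])
c [ 0.5433 -0.2254  0.01  ] [np.float64(-12.820994122324105), np.float64(-12.23718467544868)]
plate [ 0.5774 -0.2328  0.054 ] 0.07117760059945427 -12.828180024825134 (array([ 0.5836, -0.1963,  0.045 ]), [np.float64(0.00023761758813115912), np.float64(0.00023761758813123674)])
holes -12.812069140277506
lamp [0.5585 0.0431 0.04  ]
lamp [ 0.5595 -0.001   0.04  ]
lamp [0.4999 0.0145 0.04  ]
lamp [0.4966 0.0479 0.04  ]
shift [-0.987 -2.789 -0.283] turn [-0.0015  0.     -0.955 ]
```

Call:
{"name": "play_rows", "arguments": {
  "commands": [
    [[-0.15,-0.35,-0.2],[0,0,-0.04]],
    [[-0.3,-0.7,-0.3],[0,0,-0.09]],
    [[-0.33,-1,-0.3],[0,0,-0.18]],
    [[-0.4,-1,-0.3],[0,0,-0.36]],
    [[-0.4,-1,-0.3],[0,0,-0.36]],
    [[-0.4,-1,-0.3],[0,0,-0.36]],
    [[-0.4,-1,-0.3],[0,0,-0.36]],
    [[-0.4,-1,-0.3],[0,0,-0.36]]
  ]
}}

```text
clock: 2.25
eef_pos: [0.5198, -0.0816, 0.2548]
orientation: [[0.601, 0.8, 0.001], [0.8, -0.601, -0.001], [0.0, 0.001, -1.0]]
force: [-0.8, -1.0, 1.3]
width: 1.001
finger_force: 0.0
```

```bash
python3 -c "
from h import *
go((.53,.16,.22),181)"
```

```text
shift [ 1.329 -0.913  0.231] turn [ 4.000e-04  5.000e-04 -7.106e-01]
```

Call:
{"name": "play_rows", "arguments": {
  "commands": [
    [[0.3,-0.3,0.2],[0,0,-0.47]],
    [[0.6,-0.6,0.2],[0,0,-0.47]],
    [[1,-0.95,0.2],[0,0,-0.47]],
    [[1,-0.95,0.2],[0,0,-0.47]],
    [[1,-0.95,0.2],[0,0,-0.47]],
    [[1,-0.95,0.2],[0,0,-0.47]],
    [[1,-0.95,0.2],[0,0,-0.47]],
    [[1,-0.95,0.2],[0,0,-0.47]],
    [[1,-0.95,0.2],[0,0,-0.47]],
    [[1,-0.95,0.2],[0,0,-0.47]]
  ]
}}

```text
clock: 3.25
eef_pos: [0.4974, 0.1235, 0.2247]
orientation: [[-0.74, 0.673, 0.001], [0.673, 0.74, -0.0], [-0.001, 0.001, -1.0]]
force: [-0.1, 0.2, 0.4]
width: 1.003
finger_force: 0.0
```

Call:
{"name": "play_rows", "arguments": {
  "commands": [
    [[0,0,0],[0,0,-0.24]],
    [[0,0,0],[0,0,-0.24]],
    [[0,0,0],[0,0,-0.24]],
    [[0,0,0],[0,0,-0.24]],
    [[0,0,0],[0,0,-0.24]],
    [[0,0,0],[0,0,-0.24]]
  ]
}}

```text
clock: 3.85
eef_pos: [0.4975, 0.1237, 0.2246]
orientation: [[-1.0, -0.011, 0.001], [-0.011, 1.0, 0.0], [-0.001, 0.0, -1.0]]
force: [-0.1, 0.8, 0.3]
width: 0.999
finger_force: 0.0
```

```bash
python3 -c "
from h import *
snap('w2')"
```

```text
w2 3.85 [0.49752168 0.12365498 0.22455643] [ 2.43774348e-01  1.02669424e-01 -1.28510403e-01  1.33823088e+00
 -3.15810104e-04  2.33234660e-01] 0.09097491826542498 [-0.05329594  0.80026151  0.31296703]
```

View pics/w2.png

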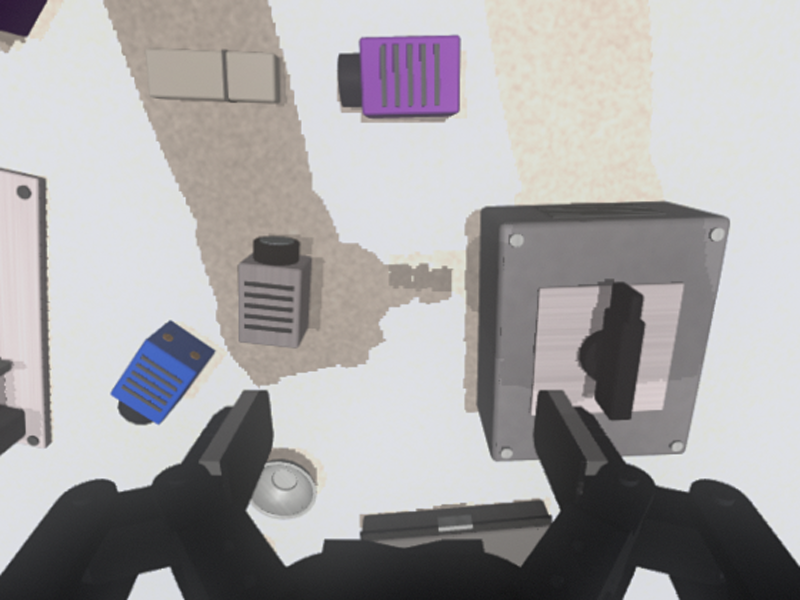

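w2 shows the aluminium lamp at (275,300), lens up towards the robot. The handle pointer is at (634,290), its tail at (620,417), and the box top is a quadrilateral. I enlarge both.

```bash
python3 -c "
from h import *
im=cv2.imread('pics/raw_w2.png')
a=cv2.resize(im[190:300,395:465],None,fx=5.4,fy=5.4,interpolation=cv2.INTER_CUBIC)
b=cv2.resize(im[160:250,160:225],None,fx=6.4,fy=6.6,interpolation=cv2.INTER_CUBIC)
b=cv2.resize(im[160:250,160:225],None,fx=6.4,fy=6.4,interpolation=cv2.INTER_CUBIC)
o=np.zeros((600,800,3),np.uint8);o[:a.shape[0],:a.shape[1]]=a;o[:b.shape[0],384:384+b.shape[1]]=b[:, :416]
cv2.imwrite('pics/c2.png',o);print(a.shape,b.shape)"
```

```text
(594, 378, 3) (576, 416, 3)
```

View pics/c2.png

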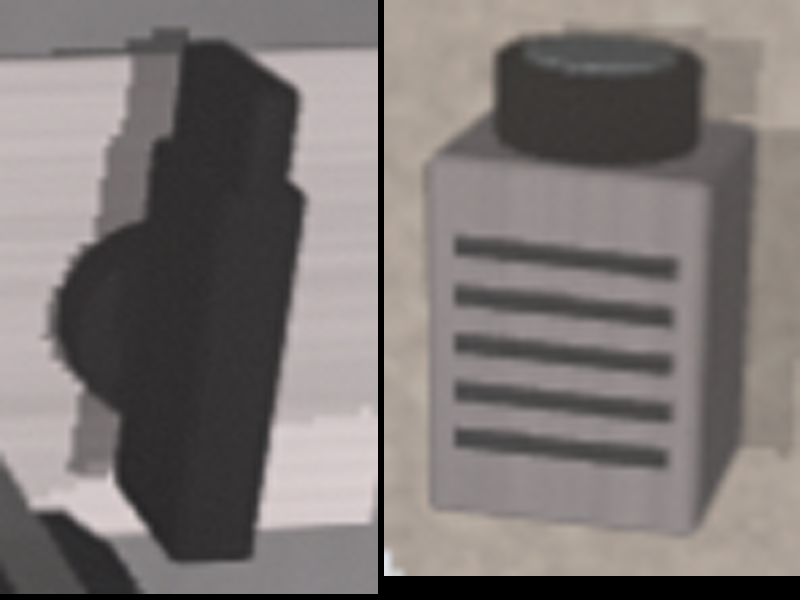

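Enlarged: the handle's pointer tip top edge is (253,90)-(298,95) and its tail edge (175-252,557). The lamp's top corners are (428,165), (712,182), (692,532) and (432,508). There is a black lens barrel at the robot end, and the block is plain aluminium, so the choice is right.

```bash
python3 - <<'E'
from h import *
np.set_printoptions(precision=4,suppress=True)
P=pose('w2');P1=pose('w1')
H=lambda u,v:(395+u/5.4,190+v/5.4)
L=lambda u,v:(160+(u-384)/6.4,160+v/6.4)
t=atz('wrist',H(276,93),.109,P);e=atz('wrist',H(213,557),.109,P)
d=e-t;print('tip',t,'tail',e,np.linalg.norm(d),'yaw',np.degrees(np.arctan2(d[1],d[0])),'axis',t+d*50/80)
print(tri(ray('wrist',H(276,93),P),ray('top',T(125,217))),tri(ray('wrist',H(213,557),P),ray('top',T(124,127))))
q=dict(fl=((428,165),(411,224),(75,407)),fr=((712,182),(359,219),(37,418)),rr=((692,532),(360,155),(3,342)),rl=((432,508),(413,158),(58,329)))
C={}
for k,(a,b,c) in q.items():
    C[k]=atz('wrist',L(*a),.04,P)
    print(k,C[k],tri(ray('wrist',L(*a),P),ray('wrist',(c[0]*.7,c[1]*.7),P1)))
c=sum(C.values())/4;x=C['rl']+C['rr']-C['fl']-C['fr'];y=C['fr']+C['rr']-C['fl']-C['rl']
print(c,np.linalg.norm(x)/2,np.linalg.norm(y)/2,np.degrees(np.arctan2(x[1],x[0])),np.degrees(np.arctan2(-y[0],y[1])))
b=[atz('wrist',(u*.7,v*.7),.075,P) for u,v in[(499,222),(729,219),(689,453),(494,460)]]
print('box',b,np.mean(b,0))
E
```

```text
tip [0.4912 0.251  0.109 ] tail [0.5687 0.2551 0.109 ] 0.07759125865262376 yaw 2.9746771956013696 axis [0.5397 0.2535 0.109 ]
(array([0.489 , 0.2454, 0.1184]), [np.float64(0.001106518095457639), np.float64(0.00110651809545757)]) (array([0.5656, 0.2497, 0.1157]), [np.float64(0.0021223267761044536), np.float64(0.002122326776104411)])
fl [0.4954 0.0121 0.04  ] (array([0.4988, 0.0133, 0.0389]), [np.float64(0.003416957000237183), np.float64(0.0034169570002373115)])
fr [0.4977 0.0553 0.04  ] (array([0.4978, 0.0536, 0.0352]), [np.float64(0.001420777235686381), np.float64(0.00142077723568644)])
rr [0.5562 0.0485 0.04  ] (array([0.5592, 0.0475, 0.035 ]), [np.float64(0.0005827172312138267), np.float64(0.000582717231213808)])
rl [0.5526 0.0067 0.04  ] (array([0.5582, 0.0044, 0.0319]), [np.float64(0.0020237637541303784), np.float64(0.0020237637541304374)])
[0.5255 0.0307 0.04  ] 0.05813664412342984 0.042630077418495005 -5.992227121352063 -3.985916282302725
box [array([0.4581, 0.1797, 0.075 ]), array([0.4539, 0.3168, 0.075 ]), array([0.6199, 0.3289, 0.075 ]), array([0.6255, 0.1897, 0.075 ])] [0.5393 0.2538 0.075 ]
```

```bash
python3 -c "
from h import *
go((.539,.252,.15),183)"
```

```text
shift [-0.282  0.853  0.496] turn [-0.      0.0004 -0.0143]
```

Call:
{"name": "play_rows", "arguments": {
  "commands": [
    [[-0.28,0.85,0.3],[0,0,-0.0143]],
    [[-0.28,0.85,0.5],[0,0,-0.0143]],
    [[-0.28,0.85,0.5],[0,0,-0.0143]],
    [[-0.28,0.85,0.5],[0,0,-0.0143]],
    [[-0.28,0.85,0.5],[0,0,-0.0143]]
  ],
  "grip": 0,
  "squeeze": 20
}}

```text
clock: 4.4
eef_pos: [0.538, 0.253, 0.1473]
orientation: [[-0.998, -0.055, -0.002], [-0.055, 0.998, -0.001], [0.002, -0.001, -1.0]]
force: [-0.9, 0.1, 0.1]
width: 0.502
finger_force: 0.0
```

```bash
python3 -c "
from h import *
snap('w3');go((.539,.252,.109),183)"
```

```text
w3 4.4 [0.53797017 0.25296114 0.14732766] [ 4.39694023e-01  2.77020700e-01 -8.56511077e-02  1.21064318e+00
 -3.43021530e-04  3.84567845e-01] 0.01842631782961554 [-0.85897954  0.0808803   0.1498709 ]
shift [-0.004 -0.002  0.264] turn [-0.0002 -0.0002  0.0007]
```

View pics/w3.png

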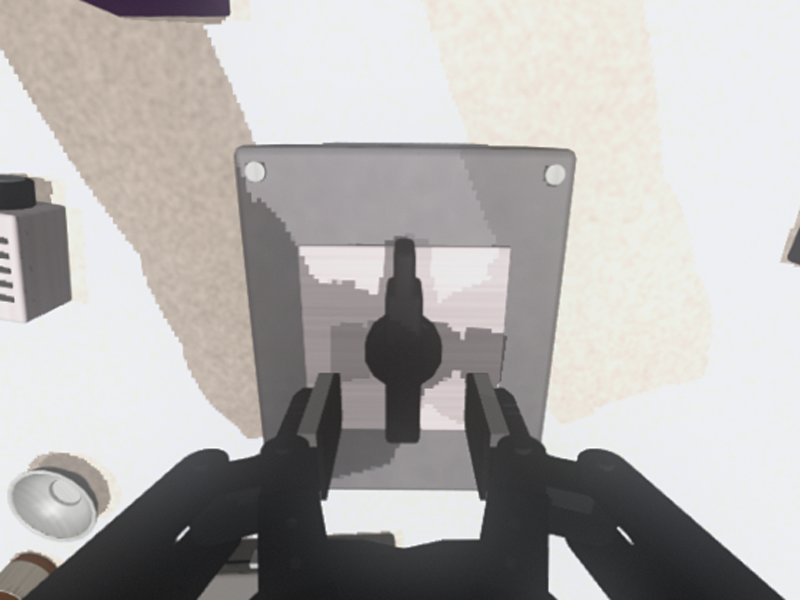

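The bar (tip (403,240), tail (403,440)) lies midway between the pads. I descend, close, and turn.

Call:
{"name": "play_rows", "arguments": {
  "commands": [
    [[0,0,0.27],[0,0,0]],
    [[0,0,0.27],[0,0,0]],
    [[0,0,0.27],[0,0,0]]
  ]
}}

```text
clock: 4.75
eef_pos: [0.5383, 0.2516, 0.109]
orientation: [[-0.999, -0.054, -0.0], [-0.054, 0.999, -0.0], [0.0, -0.0, -1.0]]
force: [-0.1, -0.2, 0.4]
width: 0.5
finger_force: 0.0
```

Call:
{"name": "play_rows", "arguments": {
  "commands": [
    [[0,0,0],[0,0,0]],
    [[0,0,0],[0,0,0]],
    [[0,0,0],[0,0,0]],
    [[0,0,0],[0,0,0]]
  ],
  "grip": -1,
  "squeeze": 25
}}

```text
clock: 5.15
eef_pos: [0.5396, 0.2531, 0.1101]
orientation: [[-0.998, -0.056, 0.003], [-0.056, 0.998, 0.001], [-0.003, 0.001, -1.0]]
force: [-1.5, -0.3, 6.5]
width: 0.157
finger_force: 27.6
```

Call:
{"name": "play_rows", "arguments": {
  "commands": [
    [[0,0,-0.02],[0,0,-0.04]],
    [[0,0,-0.02],[0,0,-0.08]],
    [[0,0,-0.02],[0,0,-0.12]],
    [[0,0,-0.02],[0,0,-0.16]]
  ]
}}

```text
clock: 5.55
eef_pos: [0.5398, 0.2523, 0.1102]
orientation: [[-0.846, -0.534, 0.002], [-0.534, 0.846, -0.002], [-0.001, -0.002, -1.0]]
force: [4.8, -1.0, -10.0]
width: 0.159
finger_force: 26.7
```

Call:
{"name": "play_rows", "arguments": {
  "commands": [
    [[0,0,0],[0,0,-0.04]],
    [[0,0,0],[0,0,-0.08]],
    [[0,0,0],[0,0,-0.12]],
    [[0,0,0],[0,0,-0.16]],
    [[0,0,0],[0,0,-0.2]],
    [[0,0,0],[0,0,-0.24]],
    [[0,0,0],[0,0,-0.28]],
    [[0,0,0],[0,0,-0.32]],
    [[0,0,0],[0,0,-0.34]],
    [[0,0,0],[0,0,-0.34]]
  ]
}}

```text
clock: 6.55
eef_pos: [0.5413, 0.2515, 0.1103]
orientation: [[0.055, -0.998, 0.004], [-0.998, -0.055, -0.003], [0.003, -0.004, -1.0]]
force: [11.6, -4.2, -11.4]
width: 0.158
finger_force: 26.5
```

Call:
{"name": "play_rows", "arguments": {
  "commands": [
    [[0,0,0],[0,0,0]],
    [[0,0,0],[0,0,0]],
    [[0,0,0],[0,0,0]],
    [[0,0,-0.35],[0,0,0]],
    [[0,0,-0.7],[0,0,0]],
    [[0,0,-0.7],[0,0,0]]
  ],
  "grip": 0.2
}}

```text
clock: 7.15
eef_pos: [0.5405, 0.2541, 0.2233]
orientation: [[0.057, -0.998, 0.009], [-0.998, -0.057, 0.005], [-0.004, -0.01, -1.0]]
force: [0.6, 0.8, 0.9]
width: 0.602
finger_force: 0.0
```

```bash
python3 -c "
from h import *
snap('w4');go((.5255,.15,.22),175)"
```

```text
w4 7.15 [0.54054738 0.25406249 0.22327427] [ 4.39290152e-01  2.56441916e-01  5.42245165e-02  1.35817237e+00
  1.71734076e-04 -1.18818520e+00] 0.02693742121331561 [0.6136044  0.77333301 0.94127629]
shift [0.686 0.137 0.005] turn [-0.0009  0.0029  0.5458]
```

View pics/w4.png

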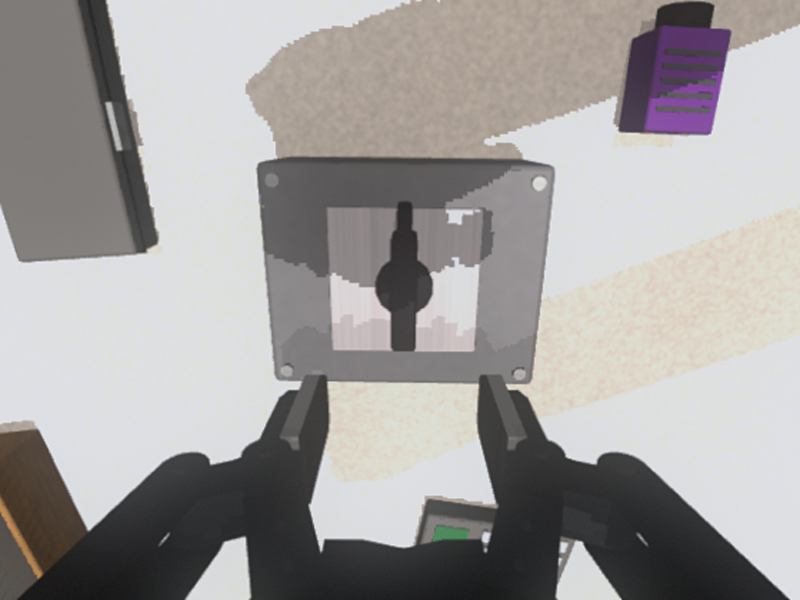

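w4 shows the handle's pointer at (404,205), across the box towards -y, so it is off. Now the lamp.

Call:
{"name": "play_rows", "arguments": {
  "commands": [
    [[0.33,0.09,0],[0,0,0.53]],
    [[0.66,0.09,0],[0,0,0.53]],
    [[1,0.09,0],[0,0,0.53]],
    [[1,0.09,0],[0,0,0.53]],
    [[1,0.09,0],[0,0,0.53]],
    [[1,0.09,0],[0,0,0.53]],
    [[1,0.09,0],[0,0,0.53]],
    [[1,0.09,0],[0,0,0.53]],
    [[1,0.09,0],[0,0,0.53]],
    [[1,0.09,0],[0,0,0.53]]
  ],
  "grip": 1
}}

```text
clock: 8.2
eef_pos: [0.533, 0.1024, 0.2148]
orientation: [[-0.993, -0.121, -0.002], [-0.121, 0.993, -0.0], [0.002, 0.0, -1.0]]
force: [0.1, -0.1, -0.1]
width: 0.999
finger_force: 0.0
```

```bash
python3 -c "
from h import *
go((.5255,.03,.14),175)"
```

```text
shift [ 0.107 -0.473  0.499] turn [-0.     -0.0005  0.0663]
```

Call:
{"name": "play_rows", "arguments": {
  "commands": [
    [[0.11,-0.47,0.3],[0,0,0.066]],
    [[0.11,-0.47,0.5],[0,0,0.066]],
    [[0.11,-0.47,0.5],[0,0,0.066]],
    [[0.11,-0.47,0.5],[0,0,0.066]]
  ]
}}

```text
clock: 8.6
eef_pos: [0.5247, 0.0299, 0.1391]
orientation: [[-0.997, 0.081, -0.004], [0.081, 0.997, 0.0], [0.004, -0.0, -1.0]]
force: [-0.4, 0.1, -0.5]
width: 0.999
finger_force: 0.0
```

```bash
python3 -c "
from h import *
snap('w5');go((.5255,.03,.024),175)"
```

```text
w5 8.6 [0.52468726 0.02989347 0.13909172] [ 5.66825692e-02  1.54405377e-01 -2.57741187e-01  1.16257303e+00
  4.41529103e-04  1.37456663e-01] 0.07664686217167968 [-0.38115647  0.1320625  -0.47902669]
shift [ 0.003 -0.004  0.779] turn [ 0.0001 -0.0003  0.0023]
```

View pics/w5.png

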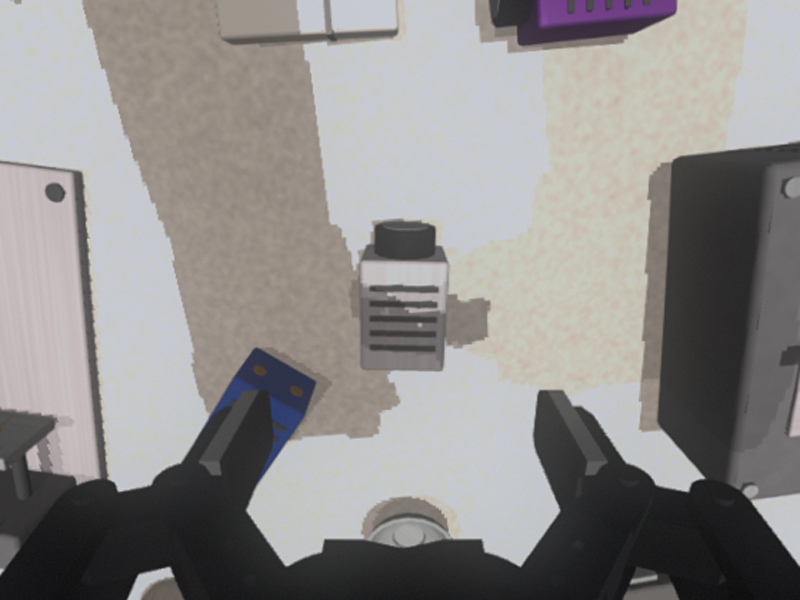

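w5 shows the lamp centred between the pads, with top corners (362,262), (447,264), (443,370) and (361,368). The blue block's near corners are at (315,383) and (258,348), and I check their clearance.

```bash
python3 -c "
from h import *
np.set_printoptions(precision=4,suppress=True)
P=pose('w5')
for u,v in [(362,262),(447,264),(443,370),(361,368),(315,383),(258,348)]: print(atz('wrist',(u*.7,v*.7),.04,P))
c=np.mean([atz('wrist',(u*.7,v*.7),.04,P) for u,v in [(362,262),(447,264),(443,370),(361,368)]],0);print(c)
print(tri(ray('wrist',(362*.7,262*.7),P),ray('wrist',(160+44/6.4,160+165/6.4),pose('w2'))),tri(ray('wrist',(443*.7,370*.7),P),ray('wrist',(160+(692-384)/6.4,160+532/6.4),pose('w2'))))
go((c[0]-.001,c[1],.025),174.5)
"
```

```text
[0.4947 0.0127 0.04  ]
[0.499  0.0539 0.04  ]
[0.5565 0.0489 0.04  ]
[0.5519 0.0059 0.04  ]
[ 0.5588 -0.0196  0.04  ]
[ 0.5361 -0.0464  0.04  ]
[0.5255 0.0303 0.04  ]
(array([0.4943, 0.013 , 0.0428]), [np.float64(0.00031520406685160544), np.float64(0.00031520406685147626)]) (array([0.5555, 0.0488, 0.0418]), [np.float64(8.168329756877398e-05), np.float64(8.168329756873721e-05)])
shift [ 0.009 -0.003  0.772] turn [ 0.0001 -0.0003  0.0051]
```

Call:
{"name": "play_rows", "arguments": {
  "commands": [
    [[0.01,0,0.25],[0,0,0.005]],
    [[0.01,0,0.5],[0,0,0.005]],
    [[0.01,0,0.7],[0,0,0.005]],
    [[0.01,0,0.77],[0,0,0.005]],
    [[0.01,0,0.77],[0,0,0.005]]
  ],
  "grip": 0.5
}}

```text
clock: 9.15
eef_pos: [0.5249, 0.0313, 0.0254]
orientation: [[-0.996, 0.094, -0.001], [0.094, 0.996, 0.0], [0.001, 0.0, -1.0]]
force: [-0.8, 0.9, 0.7]
width: 0.753
finger_force: 0.0
```

Call:
{"name": "play_rows", "arguments": {
  "commands": [
    [[0,0,0],[0,0,0]],
    [[0,0,0],[0,0,0]],
    [[0,0,0],[0,0,0]],
    [[0,0,0],[0,0,0]],
    [[0,0,0],[0,0,0]]
  ],
  "grip": -1,
  "squeeze": 70
}}

```text
clock: 9.65
eef_pos: [0.5266, 0.0306, 0.0278]
orientation: [[-0.995, 0.096, 0.005], [0.096, 0.995, 0.0], [-0.005, 0.001, -1.0]]
force: [0.1, -0.3, 6.5]
width: 0.505
finger_force: 72.9
```

Call:
{"name": "play_rows", "arguments": {
  "commands": [
    [[0,0,-0.1],[0,0,0]],
    [[0,0,-0.4],[0,0,0]],
    [[0,0,-0.7],[0,0,0]],
    [[0,0,-0.7],[0,0,0]],
    [[0,0,-0.7],[0,0,0]]
  ]
}}

```text
clock: 10.15
eef_pos: [0.5255, 0.0305, 0.1318]
orientation: [[-0.995, 0.096, 0.003], [0.096, 0.995, 0.0], [-0.003, 0.001, -1.0]]
force: [-0.1, 0.5, -3.9]
width: 0.505
finger_force: 72.7
```

```bash
python3 -c "
from h import *
s=observe();print(s['force'],s['width'],s['eef_pos']);go((.5184,-.22,.12),167.3)"
```

```text
[-0.09545717  0.47198661 -3.8630312 ] 0.5052729163464041 [0.52554026 0.03050202 0.13175008]
shift [-0.112 -1.667  0.078] turn [0.0003 0.001  0.04  ]
```

Call:
{"name": "play_rows", "arguments": {
  "commands": [
    [[-0.02,-0.2,0],[0,0,0.01]],
    [[-0.05,-0.5,0],[0,0,0.02]],
    [[-0.06,-0.83,0],[0,0,0.04]],
    [[-0.06,-0.83,0],[0,0,0.04]],
    [[-0.06,-0.83,0],[0,0,0.04]]
  ]
}}

```text
clock: 10.65
eef_pos: [0.5204, -0.0952, 0.1285]
orientation: [[-0.975, 0.222, -0.003], [0.222, 0.975, 0.001], [0.003, 0.0, -1.0]]
force: [0.1, 0.8, -3.9]
width: 0.507
finger_force: 73.2
```

Call:
{"name": "play_rows", "arguments": {
  "commands": [
    [[0.03,-0.3,0],[0,0,0]],
    [[0.05,-0.6,0],[0,0,0]],
    [[0.06,-0.8,0],[0,0,0]],
    [[0.06,-0.8,0],[0,0,0]],
    [[0.06,-0.8,0],[0,0,0]]
  ]
}}

```text
clock: 11.15
eef_pos: [0.4863, -0.2084, 0.1294]
orientation: [[-0.976, 0.219, -0.001], [0.219, 0.976, 0.001], [0.002, 0.001, -1.0]]
force: [-0.9, 0.4, -3.7]
width: 0.507
finger_force: 73.9
```

```bash
python3 -c "
from h import *
s=observe();print(s['force'],s['width'],s['eef_pos']);go((.5184,-.22,.055),167.3);snap('w6')"
```

```text
[-0.89935246  0.3694394  -3.71600177] 0.5070450752678565 [ 0.48626722 -0.20843599  0.12939473]
shift [-0.227 -0.029  0.496] turn [ 0.0004 -0.0005  0.0001]
w6 11.15 [ 0.48626722 -0.20843599  0.12939473] [-4.05375687e-01  1.63679520e-01 -2.68526066e-01  1.14035827e+00
  8.15908665e-04 -1.84156299e-01] 0.0238200568800343 [-0.89935246  0.3694394  -3.71600177]
```

```bash
python3 - <<'E'
from h import *
np.set_printoptions(precision=4,suppress=True)
P1=pose('w1');P6=pose('w6');cal=calibration('wrist')
Tm=np.eye(4);Tm[:3,:3]=P6[1];Tm[:3,3]=P6[0];E=np.linalg.inv(Tm@cal['T_tool_cam'])
def proj(X):
    c=E[:3,:3]@X+E[:3,3];x,y=c[0]/-c[2],-c[1]/-c[2];f=1+cal['k1']*(x*x+y*y);K=cal['intrinsics'];return K[0,0]*x*f+K[0,2],K[1,1]*y*f+K[1,2]
def blob(n,u,v,r=11):
    g=cv2.cvtColor(cv2.imread(f'pics/raw_{n}.png'),cv2.COLOR_BGR2GRAY).astype(float)
    u,v=int(round(u)),int(round(v));p=g[v-r:v+r+1,u-r:u+r+1];w=(p<p.min()+25)*1.0
    yy,xx=np.mgrid[v-r:v+r+1,u-r:u+r+1];return ((w*xx).sum()/w.sum(),(w*yy).sum()/w.sum()),w.sum(),p.min()
X=[]
for u,v in[(320,406),(448,408)]:
    b1=blob('w1',u*.7,v*.7,7);A=atz('wrist',b1[0],.01,P1);pp=proj(A);b6=blob('w6',*pp);B=atz('wrist',b6[0],.01,P6)
    print(b1,A,pp,b6,B);X.append((A,B))
f=np.array([.2198,.9755])
for i in(0,1):
    m=(X[0][i]+X[1][i])[:2]/2;d=(X[0][i]-X[1][i])[:2];print('mid',m,'lat of TCP',f@(P6[0][:2]-m),'yaw',np.degrees(np.arctan2(-d[0],d[1])),'lat of c',f@(np.array([.5428,-.2255])-m))
E
```

```text
((np.float64(223.91304347826087), np.float64(284.0)), np.float64(46.0), np.float64(87.0)) [ 0.451  -0.1523  0.01  ] (np.float64(345.45272925622487), np.float64(152.32665657936087)) ((np.float64(345.81060606060606), np.float64(149.9090909090909)), np.float64(132.0), np.float64(112.0)) [ 0.4493 -0.1517  0.01  ]
((np.float64(313.39285714285717), np.float64(285.39285714285717)), np.float64(56.0), np.float64(65.0)) [ 0.4288 -0.2502  0.01  ] (np.float64(209.3117462725221), np.float64(152.06316446534552)) ((np.float64(209.28985507246378), np.float64(149.84057971014494)), np.float64(138.0), np.float64(77.0)) [ 0.4272 -0.2498  0.01  ]
mid [ 0.4399 -0.2013] lat of TCP 0.0031779964496605664 yaw -12.777094174577092 lat of c -0.0010420425327897775
mid [ 0.4383 -0.2008] lat of TCP 0.003052854634777162 yaw -12.69458172835828 lat of c -0.0011671843476731836
```

Call:
{"name": "play_rows", "arguments": {
  "commands": [
    [[-0.12,-0.024,0.15],[0,0,0.0005]],
    [[-0.12,-0.024,0.35],[0,0,0.0005]],
    [[-0.12,-0.024,0.5],[0,0,0.0005]],
    [[-0.12,-0.024,0.57],[0,0,0.0005]],
    [[-0.12,-0.024,0.57],[0,0,0.0005]],
    [[-0.12,-0.024,0.57],[0,0,0.0005]]
  ]
}}

```text
clock: 11.8
eef_pos: [0.504, -0.2163, 0.0456]
orientation: [[-0.975, 0.22, 0.001], [0.22, 0.975, -0.0], [-0.001, -0.0, -1.0]]
force: [0.5, 0.0, -3.3]
width: 0.505
finger_force: 73.8
```

Call:
{"name": "play_rows", "arguments": {
  "commands": [
    [[0,0,0.01],[0,0,0]],
    [[0,0,0.02],[0,0,0]],
    [[0,0,0.02],[0,0,0]],
    [[0,0,0.02],[0,0,0]]
  ]
}}

```text
clock: 12.2
eef_pos: [0.5035, -0.2171, 0.0422]
orientation: [[-0.975, 0.222, 0.001], [0.222, 0.975, -0.0], [-0.001, -0.0, -1.0]]
force: [-0.1, -0.0, -2.8]
width: 0.504
finger_force: 73.8
```

Call:
{"name": "play_rows", "arguments": {
  "commands": [
    [[0,0,0.007],[0,0,0]],
    [[0,0,0.014],[0,0,0]],
    [[0,0,0.02],[0,0,0]],
    [[0,0,0.02],[0,0,0]]
  ]
}}

```text
clock: 12.6
eef_pos: [0.5032, -0.2169, 0.0386]
orientation: [[-0.975, 0.221, -0.0], [0.221, 0.975, 0.0], [0.0, 0.0, -1.0]]
force: [-0.7, -0.3, -3.6]
width: 0.503
finger_force: 73.8
```

Call:
{"name": "play_rows", "arguments": {
  "commands": [
    [[0,0,0.005],[0,0,0]],
    [[0,0,0.01],[0,0,0]],
    [[0,0,0.01],[0,0,0]],
    [[0,0,0.01],[0,0,0]]
  ]
}}

```text
clock: 13.0
eef_pos: [0.5033, -0.2169, 0.0379]
orientation: [[-0.975, 0.221, 0.0], [0.221, 0.975, -0.0], [-0.0, -0.0, -1.0]]
force: [-3.2, 1.8, 4.7]
width: 0.504
finger_force: 74.7
```

Call:
{"name": "play_rows", "arguments": {
  "commands": [
    [[-0.03,0,-0.003],[0,0,0]],
    [[-0.08,0,-0.003],[0,0,0]],
    [[-0.14,0,-0.003],[0,0,0]],
    [[-0.2,0,-0.003],[0,0,0]],
    [[-0.25,0,-0.003],[0,0,0]],
    [[-0.25,0,-0.003],[0,0,0]],
    [[-0.25,0,-0.003],[0,0,0]]
  ]
}}

```text
clock: 13.7
eef_pos: [0.5409, -0.2256, 0.0379]
orientation: [[-0.975, 0.221, 0.002], [0.221, 0.975, -0.001], [-0.002, -0.0, -1.0]]
force: [2.2, -0.8, -1.1]
width: 0.507
finger_force: 74.5
```

```bash
cat >> h.py <<'E'
def st():
    s=observe();f=np.array([.9755,-.2198]);l=np.array([.2198,.9755]);d=s['eef_pos'][:2]-[.5428,-.2255];F=s['force'];R=s['orientation']
    print('t',round(s['clock'],2),'along %.4f lat %.4f z %.4f'%(d@f,d@l,s['eef_pos'][2]),'F along %.1f lat %.1f z %.1f'%(F[:2]@f,F[:2]@l,F[2]),'yaw %.2f'%np.degrees(np.arctan2(R[1,0],R[0,0])),'w',s['width'])
E
python3 -c "
from h import *
st()"
```

```text
t 13.7 along -0.0018 lat -0.0005 z 0.0379 F along 2.4 lat -0.3 z -1.1 yaw 167.21 w 0.5070377853054634
```

Call:
{"name": "play_rows", "arguments": {
  "commands": [
    [[-0.015,0,0],[0,0,0]],
    [[-0.03,0,0],[0,0,0]],
    [[-0.03,0,0],[0,0,0]],
    [[-0.03,0,0],[0,0,0]]
  ]
}}

```text
clock: 14.1
eef_pos: [0.543, -0.2259, 0.0379]
orientation: [[-0.975, 0.222, -0.002], [0.222, 0.975, 0.0], [0.002, -0.0, -1.0]]
force: [-6.6, 0.6, 6.7]
width: 0.508
finger_force: 75.2
```

Call:
{"name": "play_rows", "arguments": {
  "commands": [
    [[-0.01,0,0],[0,0,0]],
    [[-0.02,0,0],[0,0,0]],
    [[-0.02,0,0],[0,0,0]],
    [[-0.02,0,0],[0,0,0]]
  ]
}}

```text
clock: 14.5
eef_pos: [0.5458, -0.2266, 0.038]
orientation: [[-0.975, 0.222, -0.002], [0.222, 0.975, 0.0], [0.002, -0.0, -1.0]]
force: [-6.0, 1.4, 5.8]
width: 0.499
finger_force: 75.2
```

```bash
python3 -c "
from h import *
st()"
```

```text
t 14.5 along 0.0032 lat -0.0004 z 0.0380 F along -6.1 lat 0.1 z 5.8 yaw 167.20 w 0.4990788737604662
```

Call:
{"name": "play_rows", "arguments": {
  "commands": [
    [[0,0,-0.005],[0,0,0]],
    [[0,0,-0.005],[0,0,0]],
    [[0,0,-0.005],[0,0,0]]
  ]
}}

```text
clock: 14.8
eef_pos: [0.5471, -0.2268, 0.038]
orientation: [[-0.975, 0.221, -0.0], [0.221, 0.975, 0.0], [0.0, 0.0, -1.0]]
force: [0.2, 0.6, -2.9]
width: 0.508
finger_force: 74.2
```

Call:
{"name": "play_rows", "arguments": {
  "commands": [
    [[-0.01,0,0],[0,0,0]],
    [[-0.02,0,0],[0,0,0]],
    [[-0.02,0,0],[0,0,0]]
  ]
}}

```text
clock: 15.1
eef_pos: [0.5499, -0.2274, 0.0382]
orientation: [[-0.975, 0.221, -0.001], [0.221, 0.975, 0.0], [0.001, 0.0, -1.0]]
force: [-1.5, 0.2, -3.4]
width: 0.504
finger_force: 74.1
```

```bash
python3 -c "
from h import *
st()"
```

```text
t 15.1 along 0.0074 lat -0.0003 z 0.0382 F along -1.5 lat -0.2 z -3.4 yaw 167.22 w 0.50400917511813
```

Call:
{"name": "play_rows", "arguments": {
  "commands": [
    [[-0.01,0,0.002],[0,0,0]],
    [[-0.02,0,0.002],[0,0,0]],
    [[-0.02,0,0.002],[0,0,0]],
    [[-0.02,0,0.002],[0,0,0]]
  ]
}}

```text
clock: 15.5
eef_pos: [0.5527, -0.228, 0.038]
orientation: [[-0.975, 0.221, -0.001], [0.221, 0.975, 0.0], [0.001, 0.0, -1.0]]
force: [-3.6, 1.0, -2.6]
width: 0.503
finger_force: 74.1
```

Call:
{"name": "play_rows", "arguments": {
  "commands": [
    [[-0.01,0,0],[0,0,0]],
    [[-0.02,0,0],[0,0,0]],
    [[-0.02,0,0],[0,0,0]],
    [[-0.02,0,0],[0,0,0]]
  ]
}}

```text
clock: 15.9
eef_pos: [0.5554, -0.2287, 0.038]
orientation: [[-0.975, 0.221, -0.001], [0.221, 0.975, 0.0], [0.001, 0.0, -1.0]]
force: [-5.1, 1.9, -1.0]
width: 0.508
finger_force: 74.1
```

```bash
python3 -c "
from h import *
st()"
```

```text
t 15.9 along 0.0130 lat -0.0003 z 0.0380 F along -5.4 lat 0.7 z -1.0 yaw 167.21 w 0.5076976677669959
```

Call:
{"name": "play_rows", "arguments": {
  "commands": [
    [[-0.01,0,0],[0,0,0]],
    [[-0.02,0,0],[0,0,0]],
    [[-0.03,0,0],[0,0,0]],
    [[-0.03,0,0],[0,0,0]],
    [[-0.03,0,0],[0,0,0]]
  ]
}}

```text
clock: 16.4
eef_pos: [0.5591, -0.2295, 0.038]
orientation: [[-0.975, 0.221, -0.003], [0.221, 0.975, 0.001], [0.003, 0.0, -1.0]]
force: [-8.4, 2.5, 0.4]
width: 0.505
finger_force: 74.3
```

```bash
python3 -c "
from h import *
st()"
```

```text
t 16.4 along 0.0168 lat -0.0003 z 0.0380 F along -8.7 lat 0.6 z 0.4 yaw 167.21 w 0.5054155136270247
```

Call:
{"name": "play_rows", "arguments": {
  "commands": [
    [[-0.01,0,-0.002],[0,0,0]],
    [[-0.018,0,-0.002],[0,0,0]],
    [[-0.018,0,-0.002],[0,0,0]],
    [[-0.018,0,-0.002],[0,0,0]]
  ]
}}

```text
clock: 16.8
eef_pos: [0.5611, -0.2299, 0.0381]
orientation: [[-0.975, 0.222, -0.004], [0.222, 0.975, 0.001], [0.004, 0.0, -1.0]]
force: [-9.7, 3.5, 1.7]
width: 0.507
finger_force: 74.4
```

```bash
python3 -c "
from h import *
for i in range(3): st()
s=observe();print(s['orientation'])"
```

```text
t 16.8 along 0.0188 lat -0.0003 z 0.0381 F along -10.2 lat 1.3 z 1.7 yaw 167.20 w 0.5069039562566526
t 16.8 along 0.0188 lat -0.0003 z 0.0381 F along -10.2 lat 1.3 z 1.7 yaw 167.20 w 0.5069039562566526
t 16.8 along 0.0188 lat -0.0003 z 0.0381 F along -10.2 lat 1.3 z 1.7 yaw 167.20 w 0.5069039562566526
[[-9.75148515e-01  2.21519248e-01 -3.82044730e-03]
 [ 2.21517173e-01  9.75155995e-01  9.63203410e-04]
 [ 3.93890018e-03  9.29716894e-05 -9.99992238e-01]]
```

Call:
{"name": "play_rows", "arguments": {
  "commands": [
    [[-0.008,0,-0.002],[0,-0.0012,0]],
    [[-0.008,0,-0.002],[0,-0.0012,0]],
    [[-0.008,0,-0.002],[0,-0.0012,0]],
    [[-0.008,0,-0.002],[0,-0.0012,0]]
  ]
}}

```text
clock: 17.2
eef_pos: [0.5618, -0.2301, 0.038]
orientation: [[-0.975, 0.222, -0.001], [0.222, 0.975, 0.0], [0.001, 0.0, -1.0]]
force: [-11.5, 3.0, -0.0]
width: 0.503
finger_force: 74.4
```

```bash
python3 -c "
from h import *
st();s=observe();print(s['orientation'][:,2])
im=get_image('top');cv2.imwrite('pics/raw_topE.png',im[:,:,::-1]);im=get_image('scene');cv2.imwrite('pics/raw_sceneE.png',im[:,:,::-1]);st()
a=cv2.imread('pics/raw_top0.png',0)
for n in('raw_top0','raw_topE'):
    # foot-axis intensity profile across the plate from beside the lamp (y=+30mm) at z=.054
    g=cv2.imread(f'pics/{n}.png',0).astype(np.float32);c=calibration('top');E=np.linalg.inv(c['extrinsics']);out=[]
    for x in np.arange(.02,.07,.002):
        v=[]
        for y in np.r_[-.034:-.029:4j,.029:.034:4j]:
            X=np.array([.5428+.9755*x+.2198*y,-.2255-.2198*x+.9755*y,.054]);k=E[:3,:3]@X+E[:3,3]
            p=cv2.projectPoints(np.array([[k[0],-k[1],-k[2]]]),np.zeros(3),np.zeros(3),c['intrinsics'],np.array([c['k1'],0,0,0,0.]))[0][0,0]
            v.append(cv2.getRectSubPix(g,(1,1),(float(p[0]),float(p[1])))[0,0])
        out.append(int(np.mean(v)))
    print(n,out)"
```

```text
t 17.2 along 0.0196 lat -0.0003 z 0.0380 F along -11.9 lat 0.4 z -0.0 yaw 167.20 w 0.5027774010108789
[-1.06493581e-03  3.41191830e-04 -9.99999375e-01]
t 17.3 along 0.0195 lat -0.0003 z 0.0380 F along -11.1 lat 0.1 z -0.3 yaw 167.20 w 0.5019347822942279
raw_top0 [145, 147, 148, 144, 131, 109, 87, 79, 92, 114, 128, 130, 125, 120, 115, 113, 111, 110, 109, 109, 111, 112, 112, 114, 114]
raw_topE [34, 34, 33, 32, 34, 36, 39, 40, 39, 38, 39, 39, 39, 45, 54, 65, 76, 77, 77, 77, 74, 70, 68, 68, 68]
```

Call:
{"name": "play_rows", "arguments": {
  "commands": [
    [[0,0,0],[0,0,0]],
    [[0,0,0],[0,0,0]],
    [[0,0,0],[0,0,0]],
    [[0,0,0],[0,0,0]],
    [[0,0,0],[0,0,0]]
  ]
}}

```text
clock: 17.8
eef_pos: [0.5618, -0.2301, 0.038]
orientation: [[-0.975, 0.222, -0.001], [0.222, 0.975, 0.0], [0.001, 0.0, -1.0]]
force: [-10.1, 1.6, 0.5]
width: 0.503
finger_force: 74.4
```

```bash
python3 -c "
from h import *
for i in range(5): st();get_image('wrist')"
```

```text
t 17.8 along 0.0195 lat -0.0003 z 0.0380 F along -10.2 lat -0.7 z 0.5 yaw 167.20 w 0.5028826114089617
t 17.85 along 0.0195 lat -0.0003 z 0.0380 F along -11.3 lat 0.6 z -0.4 yaw 167.20 w 0.5066377796902043
t 17.9 along 0.0195 lat -0.0003 z 0.0380 F along -9.6 lat -0.6 z 0.9 yaw 167.20 w 0.5089987497245009
t 17.95 along 0.0195 lat -0.0003 z 0.0380 F along -11.5 lat -0.2 z -0.5 yaw 167.20 w 0.5086345641364783
t 18.0 along 0.0195 lat -0.0003 z 0.0380 F along -10.1 lat -0.7 z -0.7 yaw 167.20 w 0.5089070782956723
```

Steady at about 10.5 N, square and central.

```bash
python3 -c "
from plant import *
print(hand_in())"
```

```text
the job is handed in; nothing more can be done
None
```

The isolator is off, and the lamp house is held flat on the foot, square and central against the plate at a steady push of about 10.5 N; from the measured push and travel the plate is in about 12 mm (the camera view of it was blocked), and the job is handed in.

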